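Bolt the tool chest shut against its spring catch

ROBOT

A 6-joint arm with a two-finger parallel gripper is mounted at the origin on the work surface. World frame = base frame: x ahead of the robot, y to its left, z up, the work surface at z = 0. Lengths are in mm, angles in rad, forces in N, time in s.
With the tool pointing down it reaches from about 275 to 725 mm from the base axis. Payload 5.6 kg.
Tool frame: the origin (TCP) lies where the fingers leave the gripper's body, on its centre line; the fingertips stand 73 mm ahead of it and the grasp point (between the pads) lies 54 mm ahead of it (manip.nose_length is the distance from the TCP to the fingertips, in mm); z points along the fingers, y is the line along which they close (so a half turn about z gives the same grasp; the last joint's range is limited). The gripper opens to 85 mm and grips with 20 to 120 N. Pads are 22 mm wide; open, the fingers measure 114 mm over their backs; the gripper's body (76 mm by 85 mm) begins 54 mm behind the grasp point. The pads swing forward as they close: fully open they stand 13 mm farther back than shut.
Start: joints at [1.626, 0.255, 0.108, 0, -1.424, -0.285], TCP at [125.253, 535.542, 303.883] pointing down, gripper open.
Joint ranges: [-2.95, 2.95], [-1.21, 1.97], [-1.09, 1.5], [-2.87, 1.71], [-2.94, -0.07], [-3.05, 3.05]. Speed limits (rad/s): [2.57, 2.57, 3.14, 3.14, 3.14, 3.14].

INTERFACE

Orientations are given as a rotation vector (axis times angle).
In Python, from workcell import manip, grab_frame, camera_params, workorder gives the robot as it stands. The module is installed in compiled form; this text tells all that it offers.
- The arm moves only by the tool arm_command, never from a script. Its argument "deltas" is a list of rows, each a list of 5 numbers: the shift along the tool's x, y, z in cm, then the turn about the tool's z in rad, then the closure in counts, from 0 (fully open) to 255 (shut). A call has 1 to 12 rows; each row is the pose to reach, as a shift and turn from the pose commanded when the call began, along the tool's axes at that moment; what a row does not reach only later rows make up. A row lasts 1/8 s, in which the tool goes at most 62.5 mm and 10.7 degrees, less where a joint would pass 70% of its speed; a pose out of reach is approached as far as the arm can. A call with a gripper value outside its range is refused whole. The fingers move at their own pace and stop on an object; the grip force is fixed at half the most. Time passes only in rows, so rows that repeat a pose let the fingers close. It gives the time, the measured TCP pose, the force, the opening and the grip force at its end, in the units of the state.
- manip.read_state(): the state, without advancing time (a new reading comes with each control period).
- grab_frame(name): name is "scene" or "top" or "wrist"; returns (picture, depth): 400x640x3 uint8, red, green, blue; 400x640 float32, mm along the optical axis (not along the pixel's ray), 0 where there is no reading.
- camera_params(name): a dict with "vfov" (degrees; the focal length in pixels is half the picture's height over the tangent of half this angle, whatever the lens; pixels are square), "cx", "cy" (the principal point, pixels), "origin" and "rotation" of the camera in the world; the wrist camera has in their place "tool_from_camera" (4x4, takes a point from camera to tool coordinates, whose origin is the TCP and whose axes are the flange's). Camera axes: x right, y down, z forward; pixel columns grow to the right and rows downward; lengths in mm; the calibration is good to about 2 mm. The wrist camera is an equidistant fisheye: a pixel r from the principal point sees the ray r / f radians off the axis. A picture is of the moment at which its call begins: read the wrist's pose just before it. camera_params takes no time and is no camera call.
- workorder.job_done(): hands the job in; it is judged then, once.
The state is a dict: "time_s": time; "joint_positions": joint angles; "qd": joint speeds; "effort": joint torques, N m; "position": TCP position; "orientation": TCP orientation; "ft_force": force on the tool from outside, world axes, zero at the start; "moment": the same for the moment, N m; "gripper_width": opening from 0.0 (shut) to 1.0 (fully open); "gripper_force": force on a finger pad.
Only numpy, scipy, OpenCV 4.12 (cv2) and the standard library are available. Lean on these libraries where they do the work, as an engineer would, in place of code of your own. Each camera call takes 0.05 s, during which the arm holds its last target. There are 200 camera calls.

TASK

Bolt the blue tool chest shut: press the spring catch (the long flat pad) down with one fingertip and keep it down while the other finger pushes the bolt's upright tab, sliding the bolt fully home through the keeper on the lid; then let the catch spring up to lock it and move clear. Only press and push: grip or lift nothing, do not ram the bolt, and leave the wrench, socket, tin and screwdriver where they are.

Things in the scene. Friction and masses are not known exactly. Their poses are not given: they have to be found in the camera images.
- chest: Closed blue steel tool chest fixed to the bench, 280 (x) x 300 (y) x 90 mm high. Origin at the centre of its underside, z up. Its +x axis, level and roughly away from the robot, is the way the bolt slides to lock, from the deck across the seam into the keeper on the lid. Local x and y below are along the chest's axes, from its origin.
- catch_top (a point): Centre of the top face of the spring catch's pad: a flat level steel plate 104 (x) x 26 (y) x 6 mm at local x -42, y +28 mm, its top 130 mm above the bench when up. It can be pressed anywhere along its length, stays level and goes straight down 12 mm. A fingertip may slide along it.
- catch (a joint): Travel of the catch in m: 0 up, 0.012 fully down. Its spring pushes up with about 4 N at the top, 8 N at the bottom. Above 0.006 its tongue is clear of the bolt's teeth (12 mm apart along the whole travel); with less it blocks the bolt. Hold it at 0.008 or more all the way. Let go, it rises fully only where the tongue meets a gap, as with the bolt drawn back or home.
- tab_face (a point): Middle of the rear (-x) face of the bolt's upright steel tab, the face to push, 25 mm above the tab's foot and 134 mm above the bench; at the start at local x -50, y -28 mm, so 56 mm to the -y side of the pad's middle line and 8 mm behind the pad's centre. It moves with the bolt. The tab is 6 (x) x 36 (y) x 40 mm high.
- tab_top (a point): Centre of the tab's top edge, 149 mm above the bench. The tab stands on the flat bolt, whose top lies 109 mm above the bench; the low guides round the bolt reach 113 mm, at local x -96, +14 and (keeper, on the lid) +52 mm. So a finger behind the tab with its tip level with the pressed pad (118 to 122 mm) touches only the tab.
- bolt (a joint): Travel of the bolt in m: 0 (to 0.001) drawn back, 0.036 fully home at its end stop. It slides along the chest's +x with about 2 N of friction and stays where it is left. The catch can spring up behind it from 0.034 on.
- wrench: Loose steel wrench, 180 mm long, 38 mm wide, 8 mm thick, lying on the chest's top near its +y side. Leave alone. Origin at its middle, underside.
- socket: Loose steel socket, 26 mm across, 42 mm high, upright on the chest's top near its -y side. Leave alone. Origin at the centre of its foot.
- tin: Loose open round steel tin, 90 mm across, 100 mm high, standing on the bench beside the chest (either side). Leave alone. Origin at the centre of its foot.
- screwdriver: Loose wood-handled screwdriver, 200 mm long, 26 mm thick, lying on the bench beside the chest, on the side where the tin is not. Leave alone. Origin at its middle, underside.

How it is judged (in metres and radians):
On the way, in this order (a step that is already met when the one before it is completed fails the run):
1. a finger holds the catch pressed down, the bolt still drawn back (value of joint catch above 0.0065 m and value of joint bolt below 0.006 m and contact force between the fingers and catch_c1 above 0.5 N), for 0.1 s.
2. the bolt is home while the catch is still held down by a finger (value of joint bolt above 0.033 m and value of joint catch above 0.006 m and contact force between the fingers and catch_c1 above 0.5 N), for 0.05 s.
At the end, for the whole second after the job is handed in: The bolt stands at least 33 mm along its 36 mm travel (in the keeper), the catch has sprung up to within 2 mm of its top position, and wrench, socket, tin and screwdriver are within 20 mm of where they were (value of joint bolt above 0.033 m and value of joint catch below 0.002 m and distance of each of wrench, socket, tin, screwdriver from where it was at the start of the episode below 0.02 m); the robot touches nothing.
It fails at once if the catch was let up while the bolt was on its way (value of joint bolt between 0.008 and 0.03 m and value of joint catch below 0.004 m).
It fails at once if the bolt's tab was gripped hard or rammed (over 60 N) (contact force between the fingers and bolt_c5 above 60 N).
It fails at once if a bystander was lifted, carried or pushed away (over 20 mm) (distance of any of wrench, socket, tin, screwdriver from where it was at the start of the episode above 0.02 m).
It also fails if it takes over 35 s, if anything falls off the work surface, if the arm or the gripper's body presses on something with over 40 N, if the wrist force passes 120 N, or if a joint passes its speed limit or range.

## Working session

There is one attempt and no reset: what is moved stays moved. The work goes in short steps, Python scripts to look and compute and a tool call to move; the robot and the scene stay as the last step left them, time stands still between calls to the robot, and variables do not carry over. Pictures are saved under pics/ and viewed, at most 10 in all, crops included, and the job is handed in when it is done.

Besides the shell and the picture viewer there is one more tool, called after "Emit:" in YAML: its name, and indented under it one key for each argument. arm_command: Moves the arm, as the interface text tells. Its arguments: {"type":"object","properties":{"deltas":{"type":"array"}},"required":["deltas"]}

```bash
mkdir -p pics; cat > h.py <<'E'
import numpy as np,cv2
from workcell import manip,grab_frame,camera_params,workorder
def world(name,uv,d):
    p=camera_params(name);f=200/np.tan(np.radians(p["vfov"])/2)
    u,v=uv;c=np.array([(u-p["cx"])/f*d,(v-p["cy"])/f*d,d])
    return np.array(p["rotation"]).reshape(3,3)@c+np.array(p["origin"])
def cloud(name,dep):
    p=camera_params(name);f=200/np.tan(np.radians(p["vfov"])/2)
    v,u=np.indices(dep.shape)
    c=np.stack([(u-p["cx"])/f*dep,(v-p["cy"])/f*dep,dep],-1)
    return c@np.array(p["rotation"]).reshape(3,3).T+np.array(p["origin"])
E
python3 - <<'E'
from h import *
for n in("top","scene"):
    im,d=grab_frame(n);cv2.imwrite(f"pics/{n}.png",im[...,::-1]);np.save(n,d)
    print(camera_params(n))
s=manip.read_state();print(s)
E
```

```text
{'vfov': 48.28623472217271, 'cx': 317.04080128267424, 'cy': 195.83564336860246, 'origin': array([ 457.76665846,   62.0630645 , 1002.86883041]), 'rotation': array([-2.16091702,  2.20732346, -0.1175478 ])}
{'vfov': 43.341820416427886, 'cx': 331.380644955891, 'cy': 199.50228018049907, 'origin': array([1125.13791184, -109.23297245, 1081.09846465]), 'rotation': array([-2.07487691, -1.61622454,  0.46911943])}
{'time_s': 0.1, 'joint_positions': array([ 1.62560145e+00,  2.55698235e-01,  1.07173642e-01, -4.11376531e-04,
       -1.42390246e+00, -2.84592637e-01]), 'qd': array([ 0.00117431, -0.00241489,  0.00471425,  0.0015848 , -0.00179984,
       -0.00039493]), 'effort': array([-2.69762495e-03, -3.87604702e+01,  2.38475418e+01,  5.37798241e+00,
       -3.82734550e-03,  3.66509425e-06]), 'position': array([125.14971868, 535.26092898, 303.09800237]), 'orientation': array([ 3.11920416e+00, -3.60058060e-01, -1.97258988e-04]), 'ft_force': array([ 0.39618184, -0.46052921, -0.68367364]), 'moment': array([-0.03966459,  0.00469346,  0.01843816]), 'gripper_force': 0.0, 'gripper_width': 1.000122639198536}
```

View pics/top.png

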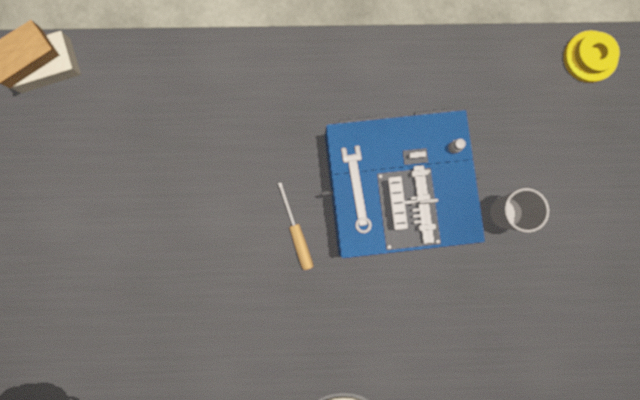

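View pics/scene.png

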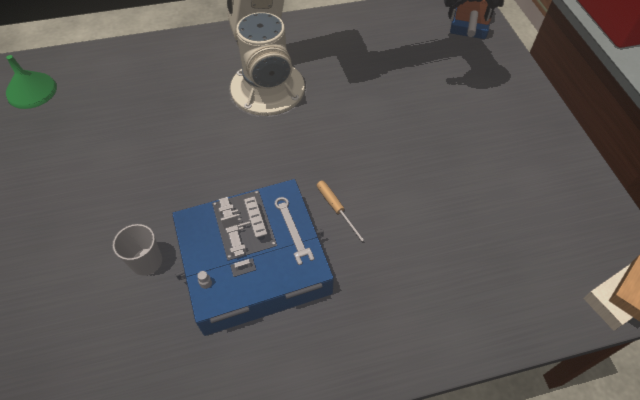

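The top view shows the chest at (330–482, 112–257), the pad near (398,204), the tab near (427,201), the tin at (525,210), the screwdriver at (295,225), the wrench at (357,190) and the socket at (458,147). The robot is below the picture. Next I measure from the depth images.

```bash
sed -i 's/np.array(p\["rotation"\]).reshape(3,3)/cv2.Rodrigues(p["rotation"])[0]/' h.py
python3 - <<'E'
from h import *
for n in("top","scene"):
    d=np.load(n+".npy");P=cloud(n,d);im=cv2.imread(f"pics/{n}.png").astype(int)
    z=P[...,2];ok=d>0
    blue=(im[...,0]>im[...,2]+50)
    m=ok&blue&(z>80)&(z<100)&(P[...,0]>200)
    r=cv2.minAreaRect(P[m][:,:2].astype(np.float32));print(n,"chest",r,np.median(z[m]))
    c=np.array(r[0]);a=np.radians(r[2]); a=(a+np.pi/4)%(np.pi/2)-np.pi/4
    R=np.array([[np.cos(a),-np.sin(a)],[np.sin(a),np.cos(a)]])
    L=(P[...,:2]-c)@R
    print("yaw",a, "bench z",np.median(z[ok&(abs(z)<15)]))
    def box(x0,x1,y0,y1,z0,z1):
        k=ok&(L[...,0]>x0)&(L[...,0]<x1)&(L[...,1]>y0)&(L[...,1]<y1)&(z>z0)&(z<z1)
        q=np.c_[L[k],z[k]]
        return len(q),q.min(0).round(1),q.max(0).round(1),np.median(q,0).round(1)
    print("pad",box(-110,30,5,50,122,140))
    print("tab",box(-80,0,-60,0,138,160))
    print("sock",box(40,140,-150,-60,100,150))
    print("wrench",box(-140,140,50,150,94,115))
E
python3 - <<'E'
import cv2
im=cv2.imread("pics/top.png")[100:270,320:500]
cv2.imwrite("pics/crop.png",cv2.resize(im,None,fx=3.5,fy=3.5,interpolation=3))
E
```

```text
top chest ((564.0865478515625, -137.27894592285156), (279.3793640136719, 298.180908203125), 5.087362289428711) 89.62117901560606
yaw 0.08879122219232771 bench z -0.2645155613395218
pad (696, array([-93.6,  13.8, 125.1]), array([ 10.5,  40.2, 134.5]), array([-42.3,  27.6, 129.7]))
tab (62, array([-48.7, -46.4, 140.5]), array([-42.7, -10.6, 152.1]), array([-45.9, -28.1, 147.9]))
sock (165, array([  49.5, -122.1,  100.5]), array([ 74. , -98.7, 135.4]), array([  60.3, -106.8,  125.2]))
wrench (838, array([-132.1,   50.4,   94. ]), array([133. , 140.5, 102.1]), array([-0.4, 98.9, 96.7]))
scene chest ((563.0029296875, -136.8640594482422), (279.49822998046875, 296.27545166015625), 5.212680339813232) 90.60768711864318
yaw 0.09097843478371781 bench z 0.8996282370239896
pad (479, array([-93.8,  14.8, 122.6]), array([ 12.3,  41.3, 137.1]), array([-38.6,  28.1, 130.6]))
tab (76, array([-48.6, -45. , 138.3]), array([-39.8,  -9.8, 154. ]), array([-43.9, -27.2, 147.3]))
sock (167, array([  53.7, -122.9,  101.5]), array([ 75.8, -97.8, 135.6]), array([  68.3, -109.7,  122.6]))
wrench (806, array([-134.2,   50.4,   94. ]), array([138. , 147.6, 103.3]), array([ 4. , 99. , 97.1]))
```

View pics/crop.png

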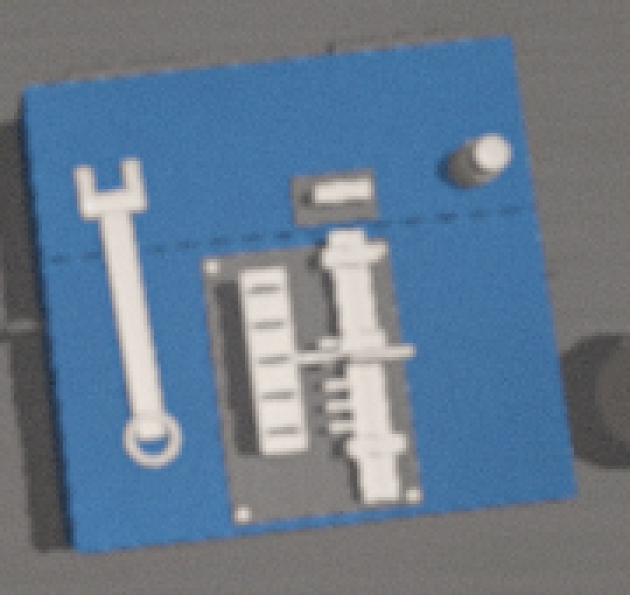

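Both cameras agree: chest at about (563.5, -137), yaw 0.09, pad and tab where the text puts them. I'll aim for tool x along chest +x at local (-75, 0), with the fingers about half closed so their centres are about 56 mm apart.

Emit:
arm_command:
  deltas:
    - [2,2.3,0,-0.01,40]
    - [6.1,6.9,0,-0.04,80]
    - [10.2,11.6,0,-0.07,120]
    - [14.2,16.2,0,-0.1,132]
    - [18.3,20.8,0,-0.13,132]
    - [22.4,25.5,0,-0.16,132]
    - [26.5,30.1,0,-0.19,132]
    - [30.5,34.7,0,-0.22,132]
    - [34.6,39.3,0,-0.25,132]
    - [38.7,44,0,-0.28,132]
    - [42.7,48.6,0,-0.3,132]
    - [46.8,53.2,0,-0.32,132]

```text
time_s: 1.6
position: [460.2, -91.2, 303.7]
orientation: [-3.138, -0.142, 0.0]
ft_force: [1.0, 2.5, 1.9]
gripper_width: 0.48
gripper_force: 0.0
```

```bash
cat >> h.py <<'E'
C=np.array([563.5,-137.0]);A=0.09
def local():
    s=manip.read_state();R=cv2.Rodrigues(s["orientation"])[0]
    c,n=np.cos(A),np.sin(A);L=np.array([[c,n],[-n,c]])@(s["position"][:2]-C)
    print("t",s["time_s"],"local",L.round(1),"z",s["position"][2].round(1),"xang",np.arctan2(R[1,0],R[0,0]).round(4),"F",s["ft_force"].round(1),"w",s["gripper_width"],"tz",R[:,2].round(3))
    g=R[:2,:2].T@(C+np.array([[c,-n],[n,c]])@np.array([-75,0])-s["position"][:2])
    print("to (-75,0) in tool:",g.round(1)); return s
E
python3 -c "
from h import *
local()"
```

```text
t 1.6 local [-98.7  54.9] z 303.7 xang 0.0906 F [1.  2.5 1.9] w 0.48001872783453614 tz [-0.  0. -1.]
to (-75,0) in tool: [23.7 54.9]
```

Emit:
arm_command:
  deltas:
    - [1.2,2.8,1.5,0,132]
    - [2.4,5.5,4,0,132]
    - [2.4,5.5,7,0,132]
    - [2.4,5.5,7,0,132]

```text
time_s: 2.1
position: [487.2, -141.8, 231.4]
orientation: [-3.138, -0.14, 0.01]
ft_force: [0.2, -0.1, 0.0]
gripper_width: 0.484
gripper_force: 0.0
```

```bash
python3 - <<'E'
from h import *
local()
im,d=grab_frame("wrist");a=im[...,::-1]
im,d=grab_frame("scene");cv2.imwrite("pics/pair.png",np.vstack([cv2.resize(a,(480,300)),cv2.resize(np.ascontiguousarray(im[150:310,150:406,::-1]),(480,300),interpolation=3)]))
P=cloud("scene",d);np.save("s2",P)
c,n=np.cos(A),np.sin(A);L=(P[...,:2]-C)@np.array([[c,-n],[n,c]])
m=(d>0)&(abs(L[...,0]+75)<25)&(abs(L[...,1])<60)&(P[...,2]>137)&(P[...,2]<225)
m[:, :]&=True
q=np.c_[L[m],P[m][:,2]]
for s in(1,-1):
    k=q[q[:,1]*s>12]; print(s,len(k)); 
    if len(k): print(np.percentile(k,[0,2,10,50,90,98,100],axis=0).round(0))
E
```

```text
t 2.1 local [-76.5   2.1] z 231.4 xang 0.0893 F [ 0.2 -0.1  0. ] w 0.48388117311839024 tz [-0.006  0.001 -1.   ]
to (-75,0) in tool: [1.5 2.1]
1 181
[[-88.  22. 167.]
 [-85.  22. 170.]
 [-81.  24. 178.]
 [-67.  34. 213.]
 [-63.  48. 220.]
 [-62.  54. 223.]
 [-62.  56. 225.]]
-1 181
[[-89. -54. 166.]
 [-84. -51. 169.]
 [-80. -44. 180.]
 [-67. -31. 214.]
 [-63. -21. 221.]
 [-62. -19. 224.]
 [-61. -19. 225.]]
```

View pics/pair.png

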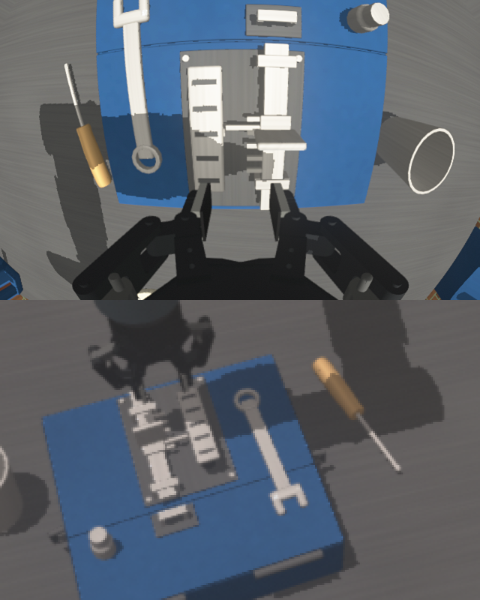

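The wrist view shows the left finger over the rear part of the pad and the right finger behind the tab. The fingers' inner faces are at about ±20 mm, and the tips are about 66 mm below the TCP. Next I descend to just above the pad.

Emit:
arm_command:
  deltas:
    - [0,0,1.2,0,132]
    - [0,0,2.7,0,132]
    - [0,0,3.3,0,132]
    - [0,0,3.3,0,132]
    - [0,0,3.3,0,132]

```text
time_s: 2.82
position: [488.9, -141.7, 201.2]
orientation: [3.138, 0.142, 0.001]
ft_force: [0.9, 1.5, 0.6]
gripper_width: 0.479
gripper_force: 0.0
```

```bash
python3 -c "
from h import *
local()"
```

```text
t 2.825 local [-74.7   2. ] z 201.2 xang 0.0904 F [0.9 1.5 0.6] w 0.479019837082165 tz [ 0.001 -0.    -1.   ]
to (-75,0) in tool: [-0.3  2. ]
```

Emit:
arm_command:
  deltas:
    - [0,0.2,0.2,0,132]
    - [0,0.2,0.4,0,132]
    - [0,0.2,0.6,0,132]
    - [0,0.2,0.8,0,132]
    - [0,0.2,0.8,0,132]
    - [0,0.2,0.8,0,132]

```text
time_s: 3.58
position: [489.5, -143.6, 193.7]
orientation: [3.138, 0.142, 0.003]
ft_force: [-0.8, 3.2, 5.5]
gripper_width: 0.483
gripper_force: 3.2
```

Emit:
arm_command:
  deltas:
    - [0,0,0.2,0,132]
    - [0,0,0.4,0,132]
    - [0,0,0.6,0,132]
    - [0,0,0.6,0,132]
    - [0,0,0.6,0,132]

```text
time_s: 4.2
position: [489.4, -143.7, 188.8]
orientation: [3.138, 0.143, 0.004]
ft_force: [-3.1, 4.0, 14.4]
gripper_width: 0.484
gripper_force: 7.0
```

```bash
cat > pad.py <<'E'
from h import *
local()
for n in("top","scene"):
    im,d=grab_frame(n);P=cloud(n,d);c,s=np.cos(A),np.sin(A);L=(P[...,:2]-C)@np.array([[c,-s],[s,c]])
    z=P[...,2]
    b=lambda x0,x1,y0,y1,z0,z1:(d>0)&(L[...,0]>x0)&(L[...,0]<x1)&(L[...,1]>y0)&(L[...,1]<y1)&(z>z0)&(z<z1)
    m=b(-30,5,18,38,100,140);t=b(-60,20,-44,-33,142,156)
    print(n,"pad z",m.sum(),np.median(z[m]),"tab x",t.sum(),np.median(L[t][:,0]))
E
python3 pad.py
```

```text
t 4.2 local [-74.4   0. ] z 188.8 xang 0.0908 F [-3.1  4.  14.4] w 0.4838944506419467 tz [ 0.003 -0.    -1.   ]
to (-75,0) in tool: [-0.6  0. ]
top pad z 0 nan tab x 0 nan
scene pad z 128 119.03403749911894 tab x 19 -43.866922013584706
  return _methods._mean(a, axis=axis, dtype=dtype,
  ret = ret.dtype.type(ret / rcount)
```

Emit:
arm_command:
  deltas:
    - [0,0,-0.1,0,132]
    - [0.4,0,-0.1,0,132]
    - [0.8,0,-0.1,0,132]
    - [1.1,0,-0.1,0,132]
    - [1.4,0,-0.1,0,132]
    - [1.7,0,-0.1,0,132]
    - [2.0,0,-0.1,0,132]
    - [2.3,0,-0.1,0,132]
    - [2.3,0,-0.1,0,132]

```text
time_s: 5.42
position: [509.6, -142.8, 188.9]
orientation: [3.136, 0.142, -0.007]
ft_force: [-9.7, -1.5, 14.3]
gripper_width: 0.483
gripper_force: 7.6
```

```bash
python3 pad.py 2>/dev/null
```

```text
t 5.425 local [-54.2  -0.9] z 188.9 xang 0.0906 F [-9.7 -1.5 14.3] w 0.4827767112338358 tz [-0.005 -0.002 -1.   ]
to (-75,0) in tool: [-20.8  -0.9]
top pad z 0 nan tab x 0 nan
scene pad z 126 118.74325100250144 tab x 22 -38.92491498365223
```

Emit:
arm_command:
  deltas:
    - [0.3,0,0,0,132]
    - [0.6,0,0,0,132]
    - [0.9,0,0,0,132]
    - [1.2,0,0,0,132]
    - [1.5,0,0,0,132]
    - [1.8,0,0,0,132]
    - [2.1,0,0,0,132]
    - [2.4,0,0,0,132]
    - [2.6,0,0,0,132]
    - [2.6,0,0,0,132]

```text
time_s: 6.78
position: [535.8, -140.4, 188.9]
orientation: [3.136, 0.142, -0.006]
ft_force: [-9.2, -0.6, 12.3]
gripper_width: 0.485
gripper_force: 6.5
```

```bash
python3 pad.py 2>/dev/null
```

```text
t 6.775 local [-27.9  -0.9] z 188.9 xang 0.0905 F [-9.2 -0.6 12.3] w 0.48498433214207415 tz [-0.004 -0.002 -1.   ]
to (-75,0) in tool: [-47.1  -0.9]
top pad z 0 nan tab x 0 nan
scene pad z 135 119.34156798448782 tab x 25 -12.420163179489611
```

Emit:
arm_command:
  deltas:
    - [0.15,0,0,0,132]
    - [0.3,0,0,0,132]
    - [0.4,0,0,0,132]
    - [0.4,0,0,0,132]

```text
time_s: 7.38
position: [539.2, -140.1, 188.9]
orientation: [3.136, 0.142, -0.008]
ft_force: [-11.2, -0.7, 14.0]
gripper_width: 0.483
gripper_force: 7.7
```

```bash
python3 pad.py 2>/dev/null
```

```text
t 7.375 local [-24.5  -0.9] z 188.9 xang 0.0902 F [-11.2  -0.7  14. ] w 0.48284132274610664 tz [-0.005 -0.002 -1.   ]
to (-75,0) in tool: [-50.5  -0.9]
top pad z 0 nan tab x 0 nan
scene pad z 126 119.5338529247353 tab x 22 -9.36434038131885
```

Emit:
arm_command:
  deltas:
    - [0.1,0,0,0,132]
    - [0.2,0,0,0,132]
    - [0.3,0,0,0,132]
    - [0.3,0,0,0,132]

```text
time_s: 7.98
position: [539.7, -140.1, 188.8]
orientation: [3.136, 0.141, -0.017]
ft_force: [-19.4, 0.5, 20.6]
gripper_width: 0.484
gripper_force: 12.3
```

```bash
python3 pad.py 2>/dev/null
```

```text
t 7.975 local [-24.  -1.] z 188.8 xang 0.0896 F [-19.4   0.5  20.6] w 0.4844944760983741 tz [-0.011 -0.002 -1.   ]
to (-75,0) in tool: [-51.   -0.9]
top pad z 0 nan tab x 0 nan
scene pad z 128 119.36212928164099 tab x 24 -9.260797357548096
```

The bolt has stopped moving and the force has risen, so it is at its end stop. I ease off the tab and lift.

Emit:
arm_command:
  deltas:
    - [-0.4,0,0,0,132]
    - [-0.8,0,0,0,132]
    - [-0.8,0,-0.5,0,132]
    - [-0.8,0,-1.5,0,132]
    - [-0.8,0,-3,0,132]
    - [-0.8,0,-6,0,132]
    - [-0.8,0,-10,0,132]
    - [-3,0,-12,0,132]
    - [-8,0,-12,0,132]
    - [-12,0,-12,0,132]
    - [-12,0,-12,0,132]
    - [-12,0,-12,0,132]

```text
time_s: 9.57
position: [425.1, -149.4, 308.1]
orientation: [-3.138, -0.141, 0.0]
ft_force: [0.3, 0.8, -1.3]
gripper_width: 0.481
gripper_force: 0.0
```

```bash
python3 - <<'E' 2>/dev/null
exec(open("pad.py").read())
for n in("top","scene"):
    im,d=grab_frame(n);cv2.imwrite(f"pics/{n}_end.png",im[...,::-1])
E
```

```text
t 9.575 local [-1.39e+02  1.00e-01] z 308.1 xang 0.0901 F [ 0.3  0.8 -1.3] w 0.48068558825411734 tz [-0.  0. -1.]
to (-75,0) in tool: [64.   0.1]
top pad z 183 129.77913364942845 tab x 19 -10.235734865326899
scene pad z 143 130.34163843208773 tab x 22 -8.983267439435487
```

View pics/scene_end.png

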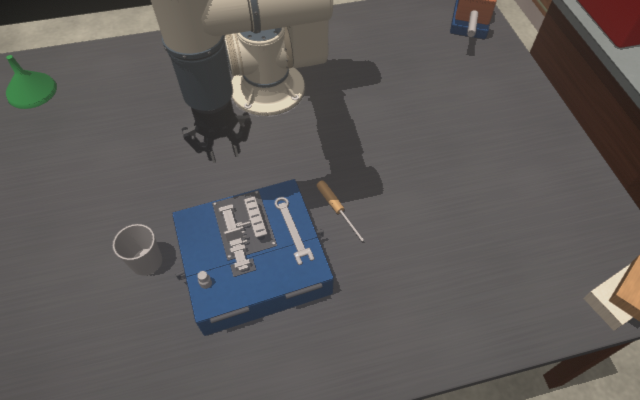

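The final scene view shows the bolt through the keeper near (242,262) and the pad up near (256,217), back at 130 mm. The wrench, socket, tin and screwdriver have not moved, and the arm is clear.

```bash
python3 -c "
from h import *
print(workorder.job_done())"
```

```text
the job is handed in; nothing more can be done
None
```

The chest is bolted: the bolt is fully home, the catch has sprung back up, the four loose items are where they were, the arm is clear, and I handed the job in at about 10 s (no verdict was shown).

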